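# Stir the polishing pot, lid on and clamp down

## Robot

A 6-joint arm with a two-finger parallel gripper is mounted at the origin on the work surface. World frame = base frame: x ahead of the robot, y to its left, z up, the work surface at z = 0. Lengths are in m, angles in rad, forces in N, time in s.
With the tool pointing down it reaches from about 0.25 to 0.725 m from the base axis. Payload 4 kg.
Tool frame: the origin (TCP) lies at the very end of the fingers, on their centre line; the grasp point (between the pads) lies 19 mm behind it; z points along the fingers, y is the line along which they close (so a half turn about z gives the same grasp; the last joint's range is limited). The gripper opens to 85 mm and grips with 20 to 120 N. Pads are 22 mm wide; open, the fingers measure 114 mm over their backs; the gripper's body (76 mm by 85 mm) begins 54 mm behind the grasp point. The pads swing forward as they close: fully open they stand 13 mm farther back than shut.
Start: joints at [1.298, 0.241, 0.005, 1.335, 0, 1.571], TCP at [0.135, 0.482, 0.231] pointing down, gripper open.
Joint ranges: [-2.72, 2.72], [-1.05, 1.87], [-1.09, 1.28], [-1.99, 2.15], [-1.42, 1.44], [-3.14, 3.14]. Speed limits (rad/s): [2.79, 2.79, 3.14, 3.14, 3.14, 3.14].

## Interface

Orientations are given as a unit quaternion [x, y, z, w].
In Python, from workcell import monitor, viewer, job gives the robot as it stands.
- The arm moves only by the tool arm_command, never from a script. Its argument "increments" is a list of rows, each an object of numbers: "dx", "dy", "dz": the shift along the tool's x, y, z in cm; "wx", "wy", "wz": the turn, a rotation vector about the tool's x, y, z in rad; "grip": the finger opening in cm, from 0 to 8.54. In form: [{"dx": .., "dy": .., "dz": .., "wx": .., "wy": .., "wz": .., "grip": ..}, ...]. A call has 1 to 10 rows; each row is the pose to reach, as a shift and turn from the pose commanded when the call began, along the tool's axes at that moment; what a row does not reach only later rows make up. A row lasts 1/10 s, in which the tool goes at most 50 mm and 8.59 degrees, less where a joint would pass 70% of its speed; a pose out of reach is approached as far as the arm can. A call with a gripper value outside its range is refused whole. The fingers move at their own pace and stop on an object; the grip force is fixed at half the most. Time passes only in rows, so rows that repeat a pose let the fingers close. It gives the time, the measured TCP pose, the force, the opening and the grip force at its end, in the units of the state.
- monitor.get_obs(): the state, without advancing time (a new reading comes with each control period).
- viewer.camera(name): name is "side" or "top"; returns (picture, depth): 400x640x3 uint8, red, green, blue; 400x640 float32, m along the optical axis (not along the pixel's ray), 0 where there is no reading.
- viewer.get_calibration(name): a dict with "fovy" (degrees; the focal length in pixels is half the picture's height over the tangent of half this angle, whatever the lens; pixels are square), "cx", "cy" (the principal point, pixels), "view" (4x4, takes a point from world to camera coordinates). Camera axes: x right, y up, looking along -z (the intrinsics and any distortion apply to the point x, -y, -z); pixel columns grow to the right and rows downward; lengths in m; the calibration is good to about 2 mm. A picture is of the moment at which its call begins. get_calibration takes no time and is no camera call.
- job.job_done(): hands the job in; it is judged then, once.
The state is a dict: "clock": time; "joint_pos": joint angles; "joint_vel": joint speeds; "tau": joint torques, N m; "eef_pos": TCP position; "tool_rot": TCP orientation; "ft_force": force on the tool from outside, world axes, zero at the start; "ft_torque": the same for the moment, N m; "grip_width": finger opening in m; "grasp_force": force on a finger pad.
Only numpy, scipy, OpenCV 4.12 (cv2) and the standard library are available. Lean on these libraries where they do the work, as an engineer would, in place of code of your own. Each camera call takes 0.05 s, during which the arm holds its last target. There are 200 camera calls.

## Task

The polishing pot is loaded with steel balls and a brass blank. Take the stirrer, stir the load round with its foot down near the floor of the pot for a few full turns, and stand the stirrer back upright on its cork mat; then set the lid flat in the mouth of the pot and swing the wire clamp fully down over it. Keep the load in the pot, do not hit the pot hard or tip the stirrer over, and leave the bottle, the jar and the graver where they are.

Things in the scene. Friction and masses are not known exactly. Their poses are not given: they have to be found in the camera images.
- pot: round aluminium polishing pot, bolted down: 128 mm over the rim, 78 mm tall, open at the top, on a dark steel base plate 12 mm thick (x -80 to 110 mm, y +-45 mm). Origin: centre of the pot at bench height; z up, x points to its back, where the clamp is hinged on two posts (x 92 mm, y +-38 mm, 97 mm tall). Its load is four steel balls and a brass blank
- pot_floor (a point): centre of the pot's inner floor, 17 mm above the bench. The floor is flat to radius 38 mm, then slopes out at about 35 degrees to radius 59 mm at 31 mm above the bench; the 4 mm walls above are nearly upright
- pot_rim (a point): centre of the pot's mouth at rim height, 78 mm above the bench; inner radius there 60 mm
- bail (a joint): angle of the clamp, a U-shaped bail of steel bar hinged at the back of the pot: 0 is level, down across the lid on both sides of its knob, 1.57 stands straight up, more leans to the back; starts open at about 1.62 to 1.82; it stays at whatever angle it is left (about 1.5 N at the crossbar moves it)
- bail_bar (a point): middle of the clamp's crossbar, a 10 mm round bar 60 mm long parallel to the pot's y axis; two 8 mm arms at y +-30 mm run from its ends to the hinge, 197 mm away. With the clamp down it is 105 mm in front (-x) of the pot's axis, 89 mm above the bench, 34 mm clear of the lid's edge
- bail_hinge (a point): middle of the clamp's hinge axis (parallel to the pot's y axis), at x 92 mm, z 89 mm in the pot's frame; at clamp angle q the crossbar is 197 mm x (-cos q, 0, sin q) from here in the pot's axes
- lid: aluminium lid with a black knob, lying on the bench. Origin: centre of its underside, z up. From below: a plug of radius 55 mm and 10 mm deep that goes into the pot's mouth, a disc of radius 66 mm from z 10 to 16 mm that rests on the rim, a 14 mm wide stem, and the knob, 28 mm across, from z 30 to 52 mm. Seated, its origin is 68 mm above the bench
- lid_knob (a point): centre of the lid's knob, 41 mm above the lid's origin: the place to grip
- stirrer: stirrer standing upright on the cork mat, 170 mm tall: round steel foot of radius 12.5 mm and 10 mm thick tapering to a 12 mm shaft, and a wooden handle 20 x 20 mm square from z 100 to 170 mm. Origin: centre of the foot's underside; z up along the shaft, x and y square to the handle's faces
- stirrer_grip (a point): middle of the stirrer's wooden handle, 135 mm above its foot's underside: the place to grip
- mat: round cork mat fixed to the bench, 90 mm across and 6 mm thick, the stirrer's place. Origin: centre of its underside
- ball0_center (a point): centre of a loose 16 mm steel ball in the pot
- ball1_center (a point): centre of a loose 16 mm steel ball in the pot
- ball2_center (a point): centre of a loose 16 mm steel ball in the pot
- ball3_center (a point): centre of a loose 16 mm steel ball in the pot
- blank0: loose brass blank in the pot, a disc 17 mm across and 9 mm thick; origin at the centre of its underside
- bottle: small amber bottle standing by, 44 mm across, 95 mm tall; origin at the centre of its underside; leave alone
- tin: black jar with a pale wooden top standing by, 64 mm across, 60 mm tall; origin at the centre of its underside; leave alone
- graver: hand graver lying by, 145 mm long along its x axis (wooden knob at x -83 mm, tip at x +60 mm), 20 mm high; origin on the bench below it; leave alone
Mind the look-alikes: they are no part of the job. Several things have the shape of the mat; the one meant has the colours described above.

How it is judged:
By the outcome, as a careful person would: the job done as asked, in the order asked, and still so for the second after the job is handed in, with the robot touching nothing.
It also fails if it takes over 72 s, if anything falls off the work surface, if the arm or the gripper's body presses on something with over 40 N, if the wrist force passes 120 N, or if a joint passes its speed limit or range.

## Working session

There is one attempt and no reset: what is moved stays moved. The work goes in short steps, Python scripts to look and compute and a tool call to move; the robot and the scene stay as the last step left them, time stands still between calls to the robot, and variables do not carry over. Pictures are saved under pics/ and viewed, at most 10 in all, crops included, and the job is handed in when it is done.

Besides the shell and the picture viewer there is one more tool, called after "Request:" in YAML: its name, and indented under it one key for each argument. arm_command: Moves the arm, as the interface text tells. Its arguments: {"type":"object","properties":{"increments":{"type":"array","items":{"type":"object","properties":{"dx":{"type":"number"},"dy":{"type":"number"},"dz":{"type":"number"},"wx":{"type":"number"},"wy":{"type":"number"},"wz":{"type":"number"},"grip":{"type":"number"}}}}},"required":["increments"]}

```bash
ls; mkdir -p pics
cat > h.py <<'E'
import numpy as np, cv2
from workcell import monitor, viewer, job
def snap(n,tag):
    p,d=viewer.camera(n); cv2.imwrite(f'pics/{tag}.png',p[:,:,::-1]); np.savez(f'pics/{tag}.npz',p=p,d=d); return p,d
def ray(n,u,v):
    c=viewer.get_calibration(n); f=200/np.tan(np.radians(c['fovy'])/2)
    V=np.array(c['view']); R=V[:3,:3]; t=V[:3,3]
    k=c.get('dist',None)
    dc=np.array([(u-c['cx'])/f,-(v-c['cy'])/f,-1.]); return -R.T@t, R.T@dc
def atz(n,u,v,z):
    o,d=ray(n,u,v); return o+d*(z-o[2])/d[2]
def atd(n,u,v,dep):
    o,d=ray(n,u,v); return o+d*dep
def cloud(n,d):
    c=viewer.get_calibration(n); f=200/np.tan(np.radians(c['fovy'])/2)
    V=np.array(c['view']); v,u=np.mgrid[:400,:640]
    dc=np.stack([(u-c['cx'])/f,-(v-c['cy'])/f,-np.ones_like(u,float)],-1)*d[...,None]
    return (dc-V[:3,3])@V[:3,:3]
E
python3 - <<'E'
from h import *
print(monitor.get_obs())
for n in('top','side'):
    print(viewer.get_calibration(n)); snap(n,n+'0')
E
```

```text
pics
{'clock': 0.0, 'joint_pos': array([1.29803707e+00, 2.41432720e-01, 3.70289500e-03, 1.33517050e+00,
       1.53038189e-05, 1.57083701e+00]), 'joint_vel': array([ 0.00018062,  0.00012239, -0.0005773 ,  0.00054655, -0.00103555,
       -0.00026924]), 'tau': array([ 1.72853681e-03, -3.72317612e+01,  2.52407080e+01,  1.71447342e-02,
        3.65461510e-04, -9.62956861e-07]), 'eef_pos': array([0.13452036, 0.48090906, 0.23039494]), 'tool_rot': array([ 1.35977345e-01,  9.90711388e-01, -1.04119577e-03, -1.50586873e-04]), 'ft_force': array([ 0.61343293, -0.39354968, -0.18656923]), 'ft_torque': array([-0.00447231,  0.0257575 ,  0.02082318]), 'grasp_force': 0.0, 'grip_width': 0.08509201308300514}
{'fovy': 45.42902485558278, 'cx': 320.83355501939735, 'cy': 192.70181304464012, 'view': array([[-0.00527052, -0.9998096 ,  0.01878771, -0.08253502],
       [ 0.99028536, -0.00260784,  0.13902558, -0.55847531],
       [-0.13895011,  0.01933793,  0.99011055, -1.10257464],
       [ 0.        ,  0.        ,  0.        ,  1.        ]])}
{'fovy': 42.761509589129716, 'cx': 322.60329526260716, 'cy': 201.94145651554052, 'view': array([[-0.96787396, -0.25109234,  0.01313882,  0.5111541 ],
       [ 0.15840031, -0.56832925,  0.80741018, -0.19892456],
       [-0.19526733,  0.78355248,  0.58984419, -1.08966015],
       [ 0.        ,  0.        ,  0.        ,  1.        ]])}
```

View pics/top0.png

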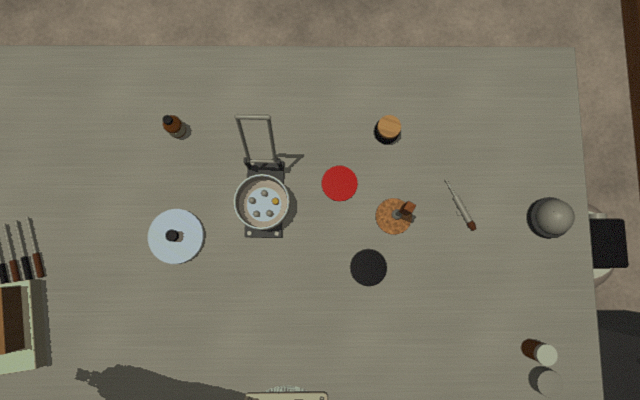

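View pics/side0.png

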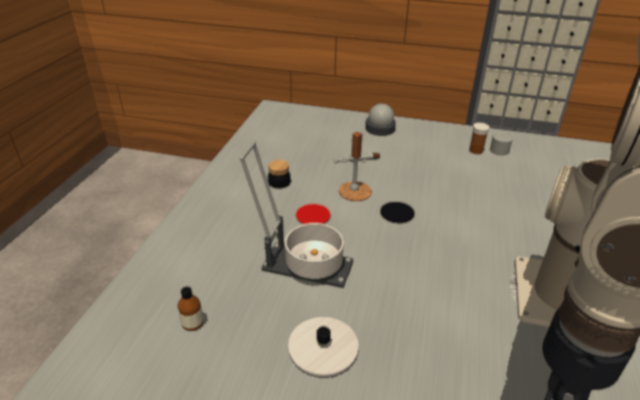

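The top view shows three mat-shaped discs: red (339,183), cork (394,216) and black (368,267). The cork one is brown and carries the stirrer, so it is the mat meant. The pot is at (262,202), the lid at (176,236) with its knob at (173,235), and the clamp's bar runs from (238,117) to (270,117). The bottle is at (173,125), the jar at (388,128) and the graver at (460,205).

```bash
cat > fit.py <<'E'
from h import *
from scipy.optimize import least_squares
def circ(P):
    r=least_squares(lambda q:np.hypot(P[:,0]-q[0],P[:,1]-q[1])-q[2],[*P[:,:2].mean(0),.05],loss='soft_l1',f_scale=.002); return r.x.round(4)
E
python3 - <<'E'
from fit import *
for n in('top','side'):
    z=np.load(f'pics/{n}0.npz'); C=cloud(n,z['d']); p=z['p'].astype(int); ok=z['d']>0
    print(n,'bench z',[np.median(C[a-5:a+5,b-5:b+5,2]).round(4) for a,b in (((300,200),(60,100),(300,450),(100,500)) if n=='top' else((350,450),(220,480),(250,200)))])
    X,Y,Z=C[...,0],C[...,1],C[...,2]
    def sel(u0,u1,v0,v1,z0,z1):
        m=np.zeros_like(ok); m[v0:v1,u0:u1]=1; m&=ok&(Z>z0)&(Z<z1); return C[m],m
    W=dict(top=dict(pot=(228,296,170,235),lid=(140,212,200,272),st=(370,425,190,240),bail=(230,285,108,165)),
           side=dict(pot=(283,348,222,280),lid=(285,362,315,378),st=(335,385,125,202),bail=(240,290,140,250)))[n]
    P,_=sel(*W['pot'],.072,.083);print('rim',len(P),P[:,2].mean(),circ(P))
    P,_=sel(*W['lid'],.010,.020);print('lid disc',len(P),P[:,2].mean(),circ(P), (P.min(0)+P.max(0))/2)
    P,_=sel(*W['lid'],.045,.058);print('knob',len(P),P.mean(0))
    P,_=sel(*W['st'],.165,.185);print('sttop',len(P),P.mean(0),P.min(0),P.max(0), cv2.minAreaRect(P[:,:2].astype(np.float32)*1000) if len(P)>2 else 0)
    P,_=sel(*W['st'],.10,.16);print('sthandle',len(P),P.mean(0))
    m=np.zeros_like(ok);u0,u1,v0,v1=W['st'];m[v0:v1,u0:u1]=1
    m&=(p[...,0]-p[...,2]>40)&(Z<.012); P=C[m]; print('mat',len(P),P.mean(0),circ(P),(P.min(0)+P.max(0))/2,np.ptp(P,0))
    P,_=sel(*W['bail'],.12,.40); top=P[P[:,2]>P[:,2].max()-.012]; print('bail top',len(top),top.mean(0),top.min(0),top.max(0))
a=cv2.imread('pics/top0.png');b=cv2.imread('pics/side0.png')
cv2.imwrite('pics/c1.png',np.hstack([cv2.resize(a[165:245,225:305],(400,400),interpolation=2),cv2.resize(a[180:260,360:440],(400,400),interpolation=2)]))
E
```

```text
top bench z [np.float64(-0.0004), np.float64(-0.0008), np.float64(0.0001), np.float64(0.0003)]
rim 319 0.07700881251708644 [0.5343 0.0544 0.0616]
lid disc 2194 0.015216365921131196 [0.4587 0.2673 0.0478] [0.45829666 0.26661732 0.01499733]
knob 114 [0.45863855 0.26545436 0.05098075]
sttop 98 [ 0.50936169 -0.26762839  0.1752467 ] [ 0.49765182 -0.28047193  0.1663861 ] [ 0.52095983 -0.2556016   0.18133654] ((509.7811279296875, -268.41680908203125), (20.032819747924805, 20.288583755493164), 59.55238723754883)
sthandle 59 [ 0.50620841 -0.26177745  0.13447127]
mat 803 [ 0.50267152 -0.25737844  0.0057934 ] [ 0.5064 -0.2651  0.0331] [ 0.50533019 -0.26766885  0.0041382 ] [0.08885124 0.09538439 0.01557851]
bail top 184 [0.67190669 0.05076225 0.28366099] [0.66633581 0.01676885 0.27857863] [0.67742852 0.08571019 0.29047246]
side bench z [np.float64(-0.0003), np.float64(-0.0), np.float64(-0.001)]
rim 412 0.07601044132593594 [0.5341 0.0574 0.0616]
lid disc 2991 0.015568763001093621 [0.459  0.2661 0.0492] [0.4584851  0.26719134 0.01497648]
knob 166 [0.45812195 0.27015368 0.05100873]
sttop 63 [ 0.50976161 -0.26273378  0.17226328] [ 0.49682605 -0.27978005  0.16502158] [ 0.52207229 -0.25216107  0.17803969] ((510.33868408203125, -264.57574462890625), (22.77252197265625, 22.00697135925293), 62.1956901550293)
sthandle 190 [ 0.50887985 -0.26062343  0.13325361]
mat 480 [ 0.5043026  -0.25561365  0.0048945 ] [ 0.506  -0.26    0.0348] [ 0.51775607 -0.4070308   0.00447999] [0.11361036 0.39025037 0.01483133]
bail top 119 [0.67101289 0.05687238 0.28234445] [0.66646494 0.0178242  0.27502465] [0.67755271 0.0873372  0.28699673]
```

View pics/c1.png

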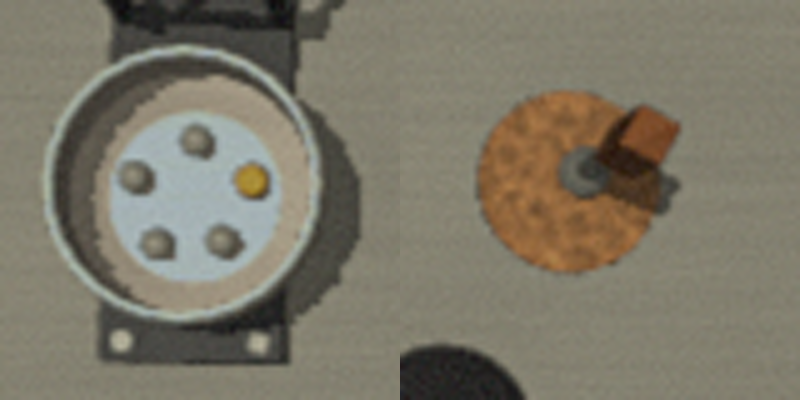

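The crop confirms the brown cork mat, with the stirrer's foot near its centre. In the pot, the four balls and the brass blank form a ring, so the middle of the floor is free.

```bash
cat >> h.py <<'E'
from scipy.spatial.transform import Rotation as Ro
def plan(p,yaw,tag=''):
    "increments (cm, rad) from the measured pose to TCP p, tool down, tool y at yaw deg"
    o=monitor.get_obs(); R=Ro.from_quat(o['tool_rot']); a=np.radians(yaw)
    T=Ro.from_matrix(np.array([[-np.sin(a),np.cos(a),0],[np.cos(a),np.sin(a),0],[0,0,-1]]).T.copy().T)
    print(tag,'d',(R.inv().apply(np.array(p)-o['eef_pos'])*100).round(2),'w',(R.inv()*T).as_rotvec().round(3))
E
python3 - <<'E'
from fit import *
# T check: columns
a=.3; print(np.linalg.det(np.array([[-np.sin(a),np.cos(a),0],[np.cos(a),np.sin(a),0],[0,0,-1]])))
plan([.510,-.2665,.215],-30,'above stirrer'); plan([.510,-.2665,.215],150)
print('foot',atz('top',396.6,214,.016),'mat px',atz('top',394,216,.006))
for n in('top','side'):
    z=np.load(f'pics/{n}0.npz'); C=cloud(n,z['d']); p=z['p'].astype(int); Z=C[...,2]
    m=(np.abs(C[...,0]-.54)<.13)&(np.abs(C[...,1]-.056)<.06)&(Z>.006)&(Z<.016)&(p.sum(-1)<240)
    P=C[m]; print('plate',len(P),cv2.minAreaRect(P[:,:2].astype(np.float32)*1000))
    b=(np.abs(C[...,0]-.672)<.012)&(np.abs(C[...,1]-.053)<.05)&(np.abs(Z-.283)<.012)
    P=C[b]; print('bar',P.mean(0),np.degrees(np.arctan(np.polyfit(P[:,1],P[:,0],1)[0])))
    # load
    m=(np.hypot(C[...,0]-.534,C[...,1]-.056)<.045)&(Z>.023)&(Z<.04)
    k,l,s,c=cv2.connectedComponentsWithStats(m.astype(np.uint8))
    for i in range(1,k):
        if s[i,4]>8: print('load',C[l==i].mean(0).round(3),s[i,4])
E
```

```text
0.9999999999999999
above stirrer d [-56.3  -61.86   1.67] w [-1.000e-03  2.000e-03  1.822e+00]
 d [-56.3  -61.86   1.67] w [-2.00e-03 -1.00e-03 -1.32e+00]
foot [ 0.50866292 -0.2693369   0.016     ] mat px [ 0.50470878 -0.26459425  0.006     ]
plate 708 ((548.7083740234375, 53.102691650390625), (88.34883117675781, 188.6288604736328), 88.78428649902344)
bar [0.67159408 0.05037828 0.28275707] 1.58105513398995
load [0.56  0.053 0.03 ] 33
load [0.543 0.082 0.03 ] 33
load [0.542 0.027 0.026] 34
load [0.51  0.071 0.03 ] 34
load [0.512 0.041 0.03 ] 32
plate 827 ((547.6619262695312, 60.95493698120117), (88.91597747802734, 187.3783416748047), 89.68193817138672)
bar [0.67105675 0.05874672 0.28150184] 2.112576203985234
load [0.541 0.03  0.025] 31
load [0.56  0.057 0.029] 32
load [0.512 0.045 0.03 ] 30
```

Request:
arm_command:
  increments:
    - {"dx": -56.3, "dy": -61.9, "dz": -1, "wz": 1.822, "grip": 8.5}
    - {"dx": -56.3, "dy": -61.9, "dz": -1, "wz": 1.822, "grip": 6}
    - {"dx": -56.3, "dy": -61.9, "dz": -1, "wz": 1.822, "grip": 6}
    - {"dx": -56.3, "dy": -61.9, "dz": -1, "wz": 1.822, "grip": 6}
    - {"dx": -56.3, "dy": -61.9, "dz": -1, "wz": 1.822, "grip": 6}
    - {"dx": -56.3, "dy": -61.9, "dz": -1, "wz": 1.822, "grip": 6}
    - {"dx": -56.3, "dy": -61.9, "dz": -1, "wz": 1.822, "grip": 6}
    - {"dx": -56.3, "dy": -61.9, "dz": -1, "wz": 1.822, "grip": 6}
    - {"dx": -56.3, "dy": -61.9, "dz": -1, "wz": 1.822, "grip": 6}
    - {"dx": -56.3, "dy": -61.9, "dz": -1, "wz": 1.822, "grip": 6}

```text
validation failed for argument at $.in...
```

Run:
```python
from h import *
plan([.510,-.2665,.215],-30); print(monitor.get_obs()['joint_pos'].round(2))
```

```text
d [-56.3  -61.86   1.67] w [-1.000e-03  2.000e-03  1.822e+00]
[ 1.3   0.24  0.    1.34 -0.    1.57]
```

Request:
arm_command:
  increments:
    - {"dx": -30, "dy": -30, "dz": -1, "wx": 0, "wy": 0, "wz": 0.9, "grip": 6}
    - {"dx": -30, "dy": -30, "dz": -1, "wx": 0, "wy": 0, "wz": 0.9, "grip": 6}
    - {"dx": -30, "dy": -30, "dz": -1, "wx": 0, "wy": 0, "wz": 0.9, "grip": 6}
    - {"dx": -30, "dy": -30, "dz": -1, "wx": 0, "wy": 0, "wz": 0.9, "grip": 6}
    - {"dx": -30, "dy": -30, "dz": -1, "wx": 0, "wy": 0, "wz": 0.9, "grip": 6}
    - {"dx": -30, "dy": -30, "dz": -1, "wx": 0, "wy": 0, "wz": 0.9, "grip": 6}
    - {"dx": -30, "dy": -30, "dz": -1, "wx": 0, "wy": 0, "wz": 0.9, "grip": 6}
    - {"dx": -30, "dy": -30, "dz": -1, "wx": 0, "wy": 0, "wz": 0.9, "grip": 6}
    - {"dx": -30, "dy": -30, "dz": -1, "wx": 0, "wy": 0, "wz": 0.9, "grip": 6}

```text
clock: 1.0
eef_pos: [0.3436, 0.1088, 0.2413]
tool_rot: [0.555, 0.832, -0.0, 0.0]
ft_force: [0.1, 0.4, -0.7]
grip_width: 0.06
grasp_force: 0.0
```

Run:
```python
from h import *
plan([.510,-.2665,.215],-30); print(monitor.get_obs()['joint_pos'].round(2))
```

```text
d [-41.04   0.96   2.66] w [0.    0.001 0.918]
[ 0.31 -0.04 -0.29  1.33 -0.    1.48]
```

Request:
arm_command:
  increments:
    - {"dx": -41, "dy": 1, "dz": 2.6, "wx": 0, "wy": 0, "wz": 0.918, "grip": 6}
    - {"dx": -41, "dy": 1, "dz": 2.6, "wx": 0, "wy": 0, "wz": 0.918, "grip": 6}
    - {"dx": -41, "dy": 1, "dz": 2.6, "wx": 0, "wy": 0, "wz": 0.918, "grip": 6}
    - {"dx": -41, "dy": 1, "dz": 2.6, "wx": 0, "wy": 0, "wz": 0.918, "grip": 6}
    - {"dx": -41, "dy": 1, "dz": 2.6, "wx": 0, "wy": 0, "wz": 0.918, "grip": 6}
    - {"dx": -41, "dy": 1, "dz": 2.6, "wx": 0, "wy": 0, "wz": 0.918, "grip": 6}
    - {"dx": -41, "dy": 1, "dz": 2.6, "wx": 0, "wy": 0, "wz": 0.918, "grip": 6}
    - {"dx": -41, "dy": 1, "dz": 2.6, "wx": 0, "wy": 0, "wz": 0.918, "grip": 6}
    - {"dx": -41, "dy": 1, "dz": 2.6, "wx": 0, "wy": 0, "wz": 0.918, "grip": 6}
    - {"dx": -41, "dy": 1, "dz": 2.6, "wx": 0, "wy": 0, "wz": 0.918, "grip": 6}

```text
clock: 2.0
eef_pos: [0.5106, -0.2636, 0.2136]
tool_rot: [0.866, 0.5, -0.001, -0.001]
ft_force: [-0.1, 0.5, -0.3]
grip_width: 0.06
grasp_force: 0.0
```

Run:
```python
from h import *
plan([.510,-.2665,.122],-30); print(monitor.get_obs()['joint_pos'].round(2))
p,d=snap('side','side1')
cv2.imwrite('pics/c2.png',cv2.resize(p[70:220,270:470,::-1],(800,600),interpolation=2))
```

```text
d [-0.28  0.12  9.16] w [-0.003 -0.     0.001]
[-0.48  0.4   0.18  1.36  0.    1.62]
```

View pics/c2.png

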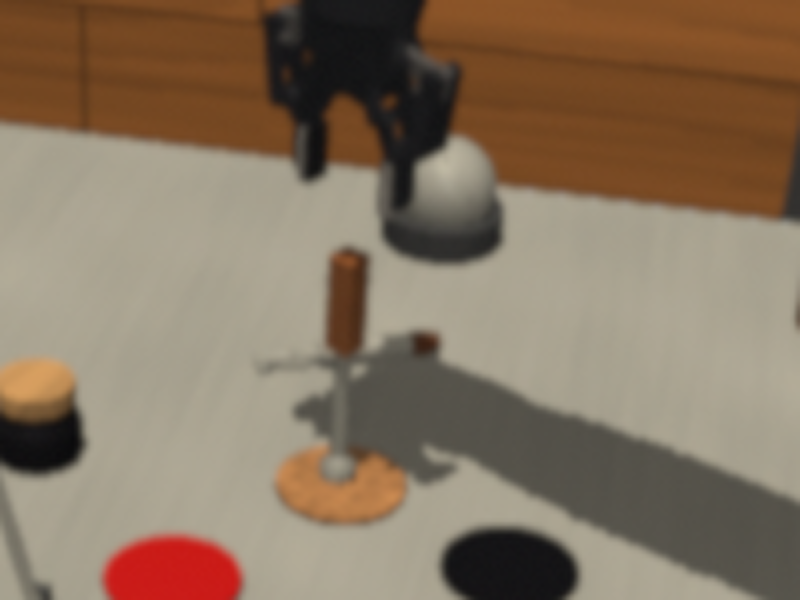

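The fingertips, at (310,175) and (398,205) in the crop, straddle the handle top at (348,255). I'll descend and close.

Request:
arm_command:
  increments:
    - {"dx": -0.25, "dy": 0, "dz": 2, "wx": 0, "wy": 0, "wz": 0, "grip": 6}
    - {"dx": -0.25, "dy": 0, "dz": 4, "wx": 0, "wy": 0, "wz": 0, "grip": 6}
    - {"dx": -0.25, "dy": 0, "dz": 6, "wx": 0, "wy": 0, "wz": 0, "grip": 6}
    - {"dx": -0.25, "dy": 0, "dz": 8, "wx": 0, "wy": 0, "wz": 0, "grip": 6}
    - {"dx": -0.25, "dy": 0, "dz": 9.2, "wx": 0, "wy": 0, "wz": 0, "grip": 6}
    - {"dx": -0.25, "dy": 0, "dz": 9.2, "wx": 0, "wy": 0, "wz": 0, "grip": 6}
    - {"dx": -0.25, "dy": 0, "dz": 9.2, "wx": 0, "wy": 0, "wz": 0, "grip": 3}
    - {"dx": -0.25, "dy": 0, "dz": 9.2, "wx": 0, "wy": 0, "wz": 0, "grip": 2.4}
    - {"dx": -0.25, "dy": 0, "dz": 9.2, "wx": 0, "wy": 0, "wz": 0, "grip": 1}
    - {"dx": -0.25, "dy": 0, "dz": 9.2, "wx": 0, "wy": 0, "wz": 0, "grip": 1}

```text
clock: 3.05
eef_pos: [0.5107, -0.265, 0.1247]
tool_rot: [0.865, 0.502, 0.001, 0.001]
ft_force: [1.0, 0.2, 3.1]
grip_width: 0.0191
grasp_force: 59.1
```

Request:
arm_command:
  increments:
    - {"dx": 0, "dy": 0, "dz": 0, "wx": 0, "wy": 0, "wz": 0, "grip": 1}
    - {"dx": 0, "dy": 0, "dz": 0, "wx": 0, "wy": 0, "wz": 0, "grip": 1}
    - {"dx": 0, "dy": 0, "dz": 0, "wx": 0, "wy": 0, "wz": 0, "grip": 1}

```text
clock: 3.35
eef_pos: [0.5107, -0.265, 0.1248]
tool_rot: [0.865, 0.502, 0.001, 0.001]
ft_force: [0.9, 0.2, 6.7]
grip_width: 0.0192
grasp_force: 59.3
```

Request:
arm_command:
  increments:
    - {"dx": 0, "dy": 0, "dz": -2, "wx": 0, "wy": 0, "wz": 0, "grip": 1}
    - {"dx": 0, "dy": 0, "dz": -4, "wx": 0, "wy": 0, "wz": 0, "grip": 1}
    - {"dx": 0, "dy": 0, "dz": -7, "wx": 0, "wy": 0, "wz": 0, "grip": 1}
    - {"dx": 0, "dy": 0, "dz": -10, "wx": 0, "wy": 0, "wz": 0, "grip": 1}
    - {"dx": 0, "dy": 0, "dz": -12, "wx": 0, "wy": 0, "wz": 0, "grip": 1}
    - {"dx": 0, "dy": 0, "dz": -12, "wx": 0, "wy": 0, "wz": 0, "grip": 1}
    - {"dx": 0, "dy": 0, "dz": -12, "wx": 0, "wy": 0, "wz": 0, "grip": 1}

```text
clock: 4.05
eef_pos: [0.5093, -0.2644, 0.2424]
tool_rot: [0.865, 0.501, -0.0, -0.0]
ft_force: [0.3, 0.2, -0.9]
grip_width: 0.0192
grasp_force: 59.2
```

Run:
```python
from h import *
plan([.534,.056,.236],-30);o=monitor.get_obs(); print(o['eef_pos'],o['ft_force'],o['grip_width'])
```

```text
d [ 29.03 -13.78   0.65] w [-0.001  0.     0.003]
[ 0.50930685 -0.26437399  0.24239211] [ 0.27303895  0.15814774 -0.94679165] 0.01920020143511308
```

Request:
arm_command:
  increments:
    - {"dx": 2.2, "dy": -1, "dz": 0.6, "wx": 0, "wy": 0, "wz": 0, "grip": 1}
    - {"dx": 5.5, "dy": -2.6, "dz": 0.6, "wx": 0, "wy": 0, "wz": 0, "grip": 1}
    - {"dx": 9, "dy": -4.3, "dz": 0.6, "wx": 0, "wy": 0, "wz": 0, "grip": 1}
    - {"dx": 13, "dy": -6.2, "dz": 0.6, "wx": 0, "wy": 0, "wz": 0, "grip": 1}
    - {"dx": 17, "dy": -8.1, "dz": 0.6, "wx": 0, "wy": 0, "wz": 0, "grip": 1}
    - {"dx": 21, "dy": -10, "dz": 0.6, "wx": 0, "wy": 0, "wz": 0, "grip": 1}
    - {"dx": 24.5, "dy": -11.6, "dz": 0.6, "wx": 0, "wy": 0, "wz": 0, "grip": 1}
    - {"dx": 27.5, "dy": -13, "dz": 0.6, "wx": 0, "wy": 0, "wz": 0, "grip": 1}
    - {"dx": 29, "dy": -13.8, "dz": 0.6, "wx": 0, "wy": 0, "wz": 0, "grip": 1}
    - {"dx": 29, "dy": -13.8, "dz": 0.6, "wx": 0, "wy": 0, "wz": 0, "grip": 1}

```text
clock: 5.05
eef_pos: [0.5327, 0.0581, 0.2347]
tool_rot: [0.864, 0.503, -0.002, -0.001]
ft_force: [0.8, -0.6, -1.3]
grip_width: 0.0192
grasp_force: 59.0
```

Run:
```python
from h import *
plan([.534,.056,.140],-30)
p,d=snap('side','side2')
q,e=snap('top','top2')
a=cv2.resize(p[90:290,230:390,::-1],(400,500),interpolation=2);b=cv2.resize(q[150:250,222:302,::-1],(400,500),interpolation=2)
cv2.imwrite('pics/c3.png',np.hstack([a,b]))
```

```text
d [-0.09  0.26  9.47] w [-0.004  0.002  0.008]
```

View pics/c3.png

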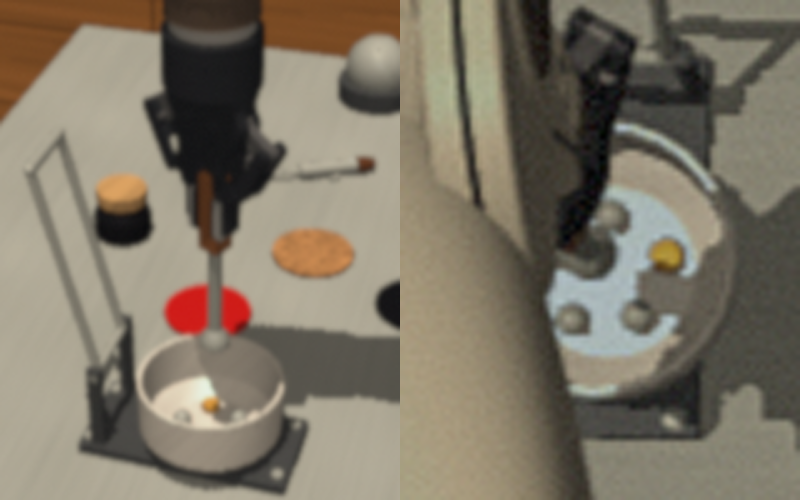

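The stirrer hangs upright over the pot, with its foot at crop (213,340) near the axis. I'll lower it at the centre.

Request:
arm_command:
  increments:
    - {"dx": -0.1, "dy": 0.2, "dz": 1, "wx": 0, "wy": 0, "wz": 0, "grip": 1}
    - {"dx": -0.1, "dy": 0.2, "dz": 2.5, "wx": 0, "wy": 0, "wz": 0, "grip": 1}
    - {"dx": -0.1, "dy": 0.2, "dz": 4, "wx": 0, "wy": 0, "wz": 0, "grip": 1}
    - {"dx": -0.1, "dy": 0.2, "dz": 5.5, "wx": 0, "wy": 0, "wz": 0, "grip": 1}
    - {"dx": -0.1, "dy": 0.2, "dz": 7, "wx": 0, "wy": 0, "wz": 0, "grip": 1}
    - {"dx": -0.1, "dy": 0.2, "dz": 8, "wx": 0, "wy": 0, "wz": 0, "grip": 1}
    - {"dx": -0.1, "dy": 0.2, "dz": 8.7, "wx": 0, "wy": 0, "wz": 0, "grip": 1}
    - {"dx": -0.1, "dy": 0.2, "dz": 9.2, "wx": 0, "wy": 0, "wz": 0, "grip": 1}
    - {"dx": -0.1, "dy": 0.2, "dz": 9.4, "wx": 0, "wy": 0, "wz": 0, "grip": 1}
    - {"dx": -0.1, "dy": 0.2, "dz": 9.4, "wx": 0, "wy": 0, "wz": 0, "grip": 1}

```text
clock: 6.15
eef_pos: [0.5354, 0.0538, 0.1434]
tool_rot: [0.865, 0.502, 0.0, 0.0]
ft_force: [0.2, -0.1, -1.8]
grip_width: 0.0192
grasp_force: 58.9
```

Request:
arm_command:
  increments:
    - {"dx": 0, "dy": 0, "dz": 0, "wx": 0, "wy": 0, "wz": 0, "grip": 1}
    - {"dx": 0, "dy": 0, "dz": 0, "wx": 0, "wy": 0, "wz": 0, "grip": 1}

```text
clock: 6.35
eef_pos: [0.5357, 0.054, 0.1439]
tool_rot: [0.865, 0.502, 0.001, 0.0]
ft_force: [-0.2, -0.0, -0.7]
grip_width: 0.0194
grasp_force: 58.9
```

Request:
arm_command:
  increments:
    - {"dx": 0.1, "dy": -0.25, "dz": 0.2, "wx": 0, "wy": 0, "wz": 0, "grip": 1}
    - {"dx": 0.1, "dy": -0.25, "dz": 0.45, "wx": 0, "wy": 0, "wz": 0, "grip": 1}
    - {"dx": 0.4, "dy": -0.25, "dz": 0.45, "wx": 0, "wy": 0, "wz": 0, "grip": 1}
    - {"dx": 0.8, "dy": -0.25, "dz": 0.45, "wx": 0, "wy": 0, "wz": 0, "grip": 1}
    - {"dx": 1.2, "dy": -0.25, "dz": 0.45, "wx": 0, "wy": 0, "wz": 0, "grip": 1}
    - {"dx": 1.6, "dy": -0.25, "dz": 0.45, "wx": 0, "wy": 0, "wz": 0, "grip": 1}
    - {"dx": 1.9, "dy": -0.25, "dz": 0.45, "wx": 0, "wy": 0, "wz": 0, "grip": 1}
    - {"dx": 2.1, "dy": -0.25, "dz": 0.45, "wx": 0, "wy": 0, "wz": 0, "grip": 1}
    - {"dx": 2.1, "dy": -0.25, "dz": 0.45, "wx": 0, "wy": 0, "wz": 0, "grip": 1}
    - {"dx": 2.1, "dy": -0.25, "dz": 0.45, "wx": 0, "wy": 0, "wz": 0, "grip": 1}

```text
clock: 7.35
eef_pos: [0.5435, 0.0734, 0.1388]
tool_rot: [0.865, 0.502, -0.0, 0.0]
ft_force: [0.2, 0.1, -1.3]
grip_width: 0.0195
grasp_force: 58.9
```

Request:
arm_command:
  increments:
    - {"dx": -0.1, "dy": 0.62, "dz": 0, "wx": 0, "wy": 0, "wz": 0, "grip": 1}
    - {"dx": -0.38, "dy": 1.18, "dz": 0, "wx": 0, "wy": 0, "wz": 0, "grip": 1}
    - {"dx": -0.82, "dy": 1.62, "dz": 0, "wx": 0, "wy": 0, "wz": 0, "grip": 1}
    - {"dx": -1.38, "dy": 1.9, "dz": 0, "wx": 0, "wy": 0, "wz": 0, "grip": 1}
    - {"dx": -2, "dy": 2, "dz": 0, "wx": 0, "wy": 0, "wz": 0, "grip": 1}
    - {"dx": -2.62, "dy": 1.9, "dz": 0, "wx": 0, "wy": 0, "wz": 0, "grip": 1}
    - {"dx": -3.18, "dy": 1.62, "dz": 0, "wx": 0, "wy": 0, "wz": 0, "grip": 1}
    - {"dx": -3.62, "dy": 1.18, "dz": 0, "wx": 0, "wy": 0, "wz": 0, "grip": 1}
    - {"dx": -3.9, "dy": 0.62, "dz": 0, "wx": 0, "wy": 0, "wz": 0, "grip": 1}
    - {"dx": -4, "dy": 0, "dz": 0, "wx": 0, "wy": 0, "wz": 0, "grip": 1}

```text
clock: 8.35
eef_pos: [0.5229, 0.0387, 0.139]
tool_rot: [0.865, 0.502, -0.0, 0.0]
ft_force: [0.6, 1.4, -0.8]
grip_width: 0.0192
grasp_force: 59.0
```

Request:
arm_command:
  increments:
    - {"dx": 0.38, "dy": -1.18, "dz": 0, "wx": 0, "wy": 0, "wz": 0, "grip": 1}
    - {"dx": 1.38, "dy": -1.9, "dz": 0, "wx": 0, "wy": 0, "wz": 0, "grip": 1}
    - {"dx": 2.62, "dy": -1.9, "dz": 0, "wx": 0, "wy": 0, "wz": 0, "grip": 1}
    - {"dx": 3.62, "dy": -1.18, "dz": 0, "wx": 0, "wy": 0, "wz": 0, "grip": 1}
    - {"dx": 4, "dy": 0, "dz": 0, "wx": 0, "wy": 0, "wz": 0, "grip": 1}
    - {"dx": 3.62, "dy": 1.18, "dz": 0, "wx": 0, "wy": 0, "wz": 0, "grip": 1}
    - {"dx": 2.62, "dy": 1.9, "dz": 0, "wx": 0, "wy": 0, "wz": 0, "grip": 1}
    - {"dx": 1.38, "dy": 1.9, "dz": 0, "wx": 0, "wy": 0, "wz": 0, "grip": 1}
    - {"dx": 0.38, "dy": 1.18, "dz": 0, "wx": 0, "wy": 0, "wz": 0, "grip": 1}
    - {"dx": 0, "dy": 0, "dz": 0, "wx": 0, "wy": 0, "wz": 0, "grip": 1}

```text
clock: 9.35
eef_pos: [0.5238, 0.0381, 0.1392]
tool_rot: [0.866, 0.501, 0.002, -0.001]
ft_force: [2.5, 3.1, -0.3]
grip_width: 0.0191
grasp_force: 59.3
```

Request:
arm_command:
  increments:
    - {"dx": 0.38, "dy": -1.18, "dz": 0, "wx": 0, "wy": 0, "wz": 0, "grip": 1}
    - {"dx": 1.38, "dy": -1.9, "dz": 0, "wx": 0, "wy": 0, "wz": 0, "grip": 1}
    - {"dx": 2.62, "dy": -1.9, "dz": 0, "wx": 0, "wy": 0, "wz": 0, "grip": 1}
    - {"dx": 3.62, "dy": -1.18, "dz": 0, "wx": 0, "wy": 0, "wz": 0, "grip": 1}
    - {"dx": 4, "dy": 0, "dz": 0, "wx": 0, "wy": 0, "wz": 0, "grip": 1}
    - {"dx": 3.62, "dy": 1.18, "dz": 0, "wx": 0, "wy": 0, "wz": 0, "grip": 1}
    - {"dx": 2.62, "dy": 1.9, "dz": 0, "wx": 0, "wy": 0, "wz": 0, "grip": 1}
    - {"dx": 1.38, "dy": 1.9, "dz": 0, "wx": 0, "wy": 0, "wz": 0, "grip": 1}
    - {"dx": 0.38, "dy": 1.18, "dz": 0, "wx": 0, "wy": 0, "wz": 0, "grip": 1}
    - {"dx": 0, "dy": 0, "dz": 0, "wx": 0, "wy": 0, "wz": 0, "grip": 1}

```text
clock: 10.35
eef_pos: [0.5238, 0.0378, 0.1391]
tool_rot: [0.866, 0.501, 0.001, -0.0]
ft_force: [1.7, 4.6, -0.4]
grip_width: 0.0194
grasp_force: 59.3
```

Request:
arm_command:
  increments:
    - {"dx": 0.38, "dy": -1.18, "dz": 0, "wx": 0, "wy": 0, "wz": 0, "grip": 1}
    - {"dx": 1.38, "dy": -1.9, "dz": 0, "wx": 0, "wy": 0, "wz": 0, "grip": 1}
    - {"dx": 2.62, "dy": -1.9, "dz": 0, "wx": 0, "wy": 0, "wz": 0, "grip": 1}
    - {"dx": 3.62, "dy": -1.18, "dz": 0, "wx": 0, "wy": 0, "wz": 0, "grip": 1}
    - {"dx": 4, "dy": 0, "dz": 0, "wx": 0, "wy": 0, "wz": 0, "grip": 1}
    - {"dx": 3.62, "dy": 1.18, "dz": 0, "wx": 0, "wy": 0, "wz": 0, "grip": 1}
    - {"dx": 2.62, "dy": 1.9, "dz": 0, "wx": 0, "wy": 0, "wz": 0, "grip": 1}
    - {"dx": 1.38, "dy": 1.9, "dz": 0, "wx": 0, "wy": 0, "wz": 0, "grip": 1}
    - {"dx": 0.38, "dy": 1.18, "dz": 0, "wx": 0, "wy": 0, "wz": 0, "grip": 1}
    - {"dx": 0, "dy": 0, "dz": 0, "wx": 0, "wy": 0, "wz": 0, "grip": 1}

```text
clock: 11.35
eef_pos: [0.5231, 0.037, 0.1388]
tool_rot: [0.866, 0.5, 0.0, 0.0]
ft_force: [3.2, 2.3, -1.3]
grip_width: 0.0192
grasp_force: 59.4
```

Request:
arm_command:
  increments:
    - {"dx": 0.38, "dy": -1.18, "dz": 0, "wx": 0, "wy": 0, "wz": 0, "grip": 1}
    - {"dx": 1.38, "dy": -1.9, "dz": 0, "wx": 0, "wy": 0, "wz": 0, "grip": 1}
    - {"dx": 2.62, "dy": -1.9, "dz": 0, "wx": 0, "wy": 0, "wz": 0, "grip": 1}
    - {"dx": 3.62, "dy": -1.18, "dz": 0, "wx": 0, "wy": 0, "wz": 0, "grip": 1}
    - {"dx": 4, "dy": 0, "dz": 0, "wx": 0, "wy": 0, "wz": 0, "grip": 1}
    - {"dx": 3.62, "dy": 1.18, "dz": 0, "wx": 0, "wy": 0, "wz": 0, "grip": 1}
    - {"dx": 2.62, "dy": 1.9, "dz": 0, "wx": 0, "wy": 0, "wz": 0, "grip": 1}
    - {"dx": 1.38, "dy": 1.9, "dz": 0, "wx": 0, "wy": 0, "wz": 0, "grip": 1}
    - {"dx": 0.38, "dy": 1.18, "dz": 0, "wx": 0, "wy": 0, "wz": 0, "grip": 1}
    - {"dx": 0, "dy": 0, "dz": 0, "wx": 0, "wy": 0, "wz": 0, "grip": 1}

```text
clock: 12.35
eef_pos: [0.5228, 0.0367, 0.1386]
tool_rot: [0.866, 0.5, -0.0, 0.0]
ft_force: [0.2, 0.4, -0.8]
grip_width: 0.0193
grasp_force: 59.3
```

Request:
arm_command:
  increments:
    - {"dx": 0.8, "dy": 0, "dz": 0, "wx": 0, "wy": 0, "wz": 0, "grip": 1}
    - {"dx": 2, "dy": 0, "dz": 0, "wx": 0, "wy": 0, "wz": 0, "grip": 1}
    - {"dx": 2, "dy": 0, "dz": 0, "wx": 0, "wy": 0, "wz": 0, "grip": 1}
    - {"dx": 2, "dy": 0, "dz": -1, "wx": 0, "wy": 0, "wz": 0, "grip": 1}
    - {"dx": 2, "dy": 0, "dz": -2.5, "wx": 0, "wy": 0, "wz": 0, "grip": 1}
    - {"dx": 2, "dy": 0, "dz": -4.5, "wx": 0, "wy": 0, "wz": 0, "grip": 1}
    - {"dx": 2, "dy": 0, "dz": -7, "wx": 0, "wy": 0, "wz": 0, "grip": 1}
    - {"dx": 2, "dy": 0, "dz": -9.5, "wx": 0, "wy": 0, "wz": 0, "grip": 1}
    - {"dx": 2, "dy": 0, "dz": -10, "wx": 0, "wy": 0, "wz": 0, "grip": 1}
    - {"dx": 2, "dy": 0, "dz": -10, "wx": 0, "wy": 0, "wz": 0, "grip": 1}

```text
clock: 13.35
eef_pos: [0.5344, 0.056, 0.2399]
tool_rot: [0.865, 0.502, 0.001, 0.001]
ft_force: [0.0, 0.4, -1.7]
grip_width: 0.0194
grasp_force: 59.4
```

Run:
```python
from h import *
plan([.509,-.2655,.236],-30)
```

```text
d [-29.17  13.77   0.38] w [ 0.002 -0.002  0.004]
```

Request:
arm_command:
  increments:
    - {"dx": -2.2, "dy": 1, "dz": 0.4, "wx": 0, "wy": 0, "wz": 0, "grip": 1}
    - {"dx": -5.5, "dy": 2.6, "dz": 0.4, "wx": 0, "wy": 0, "wz": 0, "grip": 1}
    - {"dx": -9, "dy": 4.3, "dz": 0.4, "wx": 0, "wy": 0, "wz": 0, "grip": 1}
    - {"dx": -13, "dy": 6.2, "dz": 0.4, "wx": 0, "wy": 0, "wz": 0, "grip": 1}
    - {"dx": -17, "dy": 8.1, "dz": 0.4, "wx": 0, "wy": 0, "wz": 0, "grip": 1}
    - {"dx": -21, "dy": 10, "dz": 0.4, "wx": 0, "wy": 0, "wz": 0, "grip": 1}
    - {"dx": -24.5, "dy": 11.6, "dz": 0.4, "wx": 0, "wy": 0, "wz": 0, "grip": 1}
    - {"dx": -27.5, "dy": 13, "dz": 0.4, "wx": 0, "wy": 0, "wz": 0, "grip": 1}
    - {"dx": -29.2, "dy": 13.7, "dz": 0.4, "wx": 0, "wy": 0, "wz": 0, "grip": 1}
    - {"dx": -29.2, "dy": 13.7, "dz": 0.4, "wx": 0, "wy": 0, "wz": 0, "grip": 1}

```text
clock: 14.35
eef_pos: [0.5059, -0.2678, 0.2324]
tool_rot: [0.866, 0.5, -0.001, -0.001]
ft_force: [0.6, 0.5, -1.2]
grip_width: 0.0189
grasp_force: 59.4
```

Request:
arm_command:
  increments:
    - {"dx": 0, "dy": 0, "dz": 1.5, "wx": 0, "wy": 0, "wz": 0, "grip": 1}
    - {"dx": 0, "dy": 0, "dz": 3.5, "wx": 0, "wy": 0, "wz": 0, "grip": 1}
    - {"dx": 0, "dy": 0, "dz": 5.5, "wx": 0, "wy": 0, "wz": 0, "grip": 1}
    - {"dx": 0, "dy": 0, "dz": 7.5, "wx": 0, "wy": 0, "wz": 0, "grip": 1}
    - {"dx": 0, "dy": 0, "dz": 9, "wx": 0, "wy": 0, "wz": 0, "grip": 1}
    - {"dx": 0, "dy": 0, "dz": 10, "wx": 0, "wy": 0, "wz": 0, "grip": 1}
    - {"dx": 0, "dy": 0, "dz": 10.5, "wx": 0, "wy": 0, "wz": 0, "grip": 1}
    - {"dx": 0, "dy": 0, "dz": 10.5, "wx": 0, "wy": 0, "wz": 0, "grip": 1}
    - {"dx": 0, "dy": 0, "dz": 10.5, "wx": 0, "wy": 0, "wz": 0, "grip": 1}

```text
clock: 15.25
eef_pos: [0.5078, -0.2654, 0.1303]
tool_rot: [0.865, 0.502, 0.0, 0.0]
ft_force: [-0.4, 0.1, -1.3]
grip_width: 0.0193
grasp_force: 59.4
```

Run:
```python
from h import *
plan([.509,-.2655,.1248],-30)
p,d=snap('side','side3')
q,e=snap('top','top3')
a=cv2.resize(p[110:210,310:410,::-1],(400,400),interpolation=2);b=cv2.resize(q[160:260,222:322,::-1],(400,400),interpolation=2)
cv2.imwrite('pics/c4.png',np.hstack([a,b]))
```

```text
d [0.05 0.11 0.55] w [ 0.001 -0.     0.004]
```

View pics/c4.png

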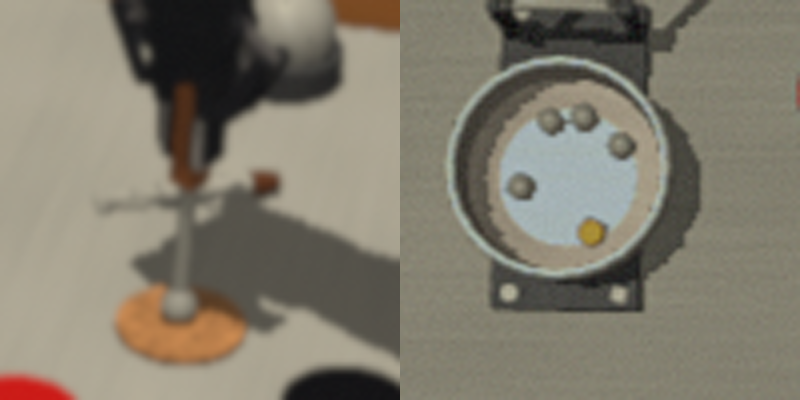

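The load has been stirred, with four balls and the brass blank all still in the pot. The stirrer's foot, at crop (180,305), hovers over the cork. I'll lower it the last 5 mm and let go.

Request:
arm_command:
  increments:
    - {"dx": 0, "dy": 0, "dz": 0.2, "wx": 0, "wy": 0, "wz": 0, "grip": 1}
    - {"dx": 0, "dy": 0, "dz": 0.4, "wx": 0, "wy": 0, "wz": 0, "grip": 1}
    - {"dx": 0, "dy": 0, "dz": 0.55, "wx": 0, "wy": 0, "wz": 0, "grip": 1}
    - {"dx": 0, "dy": 0, "dz": 0.6, "wx": 0, "wy": 0, "wz": 0, "grip": 1}
    - {"dx": 0, "dy": 0, "dz": 0.6, "wx": 0, "wy": 0, "wz": 0, "grip": 1}
    - {"dx": 0, "dy": 0, "dz": 0.6, "wx": 0, "wy": 0, "wz": 0, "grip": 1}

```text
clock: 15.95
eef_pos: [0.5076, -0.2657, 0.1249]
tool_rot: [0.865, 0.502, 0.0, 0.001]
ft_force: [-2.3, 1.8, 6.5]
grip_width: 0.0197
grasp_force: 60.1
```

Request:
arm_command:
  increments:
    - {"dx": 0, "dy": 0, "dz": 0.5, "wx": 0, "wy": 0, "wz": 0, "grip": 2.2}
    - {"dx": 0, "dy": 0, "dz": 0.5, "wx": 0, "wy": 0, "wz": 0, "grip": 2.8}
    - {"dx": 0, "dy": 0, "dz": 0.5, "wx": 0, "wy": 0, "wz": 0, "grip": 4}
    - {"dx": 0, "dy": 0, "dz": 0.5, "wx": 0, "wy": 0, "wz": 0, "grip": 5}
    - {"dx": 0, "dy": 0, "dz": 0.5, "wx": 0, "wy": 0, "wz": 0, "grip": 6}
    - {"dx": 0, "dy": 0, "dz": 0.5, "wx": 0, "wy": 0, "wz": 0, "grip": 6}
    - {"dx": 0, "dy": 0, "dz": -2, "wx": 0, "wy": 0, "wz": 0, "grip": 6}
    - {"dx": 0, "dy": 0, "dz": -5, "wx": 0, "wy": 0, "wz": 0, "grip": 6}
    - {"dx": 0, "dy": 0, "dz": -9, "wx": 0, "wy": 0, "wz": 0, "grip": 6}
    - {"dx": 0, "dy": 0, "dz": -12, "wx": 0, "wy": 0, "wz": 0, "grip": 6}

```text
clock: 16.95
eef_pos: [0.5077, -0.2657, 0.2462]
tool_rot: [0.865, 0.502, 0.001, 0.001]
ft_force: [-0.3, -0.8, 0.5]
grip_width: 0.0603
grasp_force: 0.0
```

Run:
```python
from fit import *
plan([.4585,.2675,.236],0)
for n in('side','top'):
    p,d=snap(n,n+'4'); C=cloud(n,d); m=(np.hypot(C[...,0]-.508,C[...,1]+.265)<.05)
    for z0,z1 in((.165,.185),(.11,.16)):
        P=C[m&(C[...,2]>z0)&(C[...,2]<z1)&(p[...,0].astype(int)-p[...,2]>25)]; print(n,len(P),P.mean(0),cv2.minAreaRect(P[:,:2].astype(np.float32)*1000))
```

```text
d [ 43.82 -30.77   0.96] w [ 0.002  0.    -0.52 ]
side 63 [ 0.50743482 -0.26192267  0.17244889] ((507.5950012207031, -263.90216064453125), (21.70271873474121, 21.4820613861084), 70.56248474121094)
side 177 [ 0.50712944 -0.2595278   0.13567682] ((506.74603271484375, -259.61199951171875), (26.169240951538086, 20.214948654174805), 14.297011375427246)
top 70 [ 0.50876356 -0.26032814  0.17463417] ((509.21270751953125, -260.52557373046875), (15.049299240112305, 20.052783966064453), 70.46859741210938)
top 42 [ 0.50661109 -0.25669915  0.13594515] ((506.89263916015625, -257.0242614746094), (25.225282669067383, 12.464533805847168), 12.779953002929688)
```

Request:
arm_command:
  increments:
    - {"dx": 43.8, "dy": -30.8, "dz": 0, "wx": 0, "wy": 0, "wz": -0.52, "grip": 6}
    - {"dx": 43.8, "dy": -30.8, "dz": 0, "wx": 0, "wy": 0, "wz": -0.52, "grip": 6}
    - {"dx": 43.8, "dy": -30.8, "dz": 0, "wx": 0, "wy": 0, "wz": -0.52, "grip": 6}
    - {"dx": 43.8, "dy": -30.8, "dz": 0, "wx": 0, "wy": 0, "wz": -0.52, "grip": 6}
    - {"dx": 43.8, "dy": -30.8, "dz": 0, "wx": 0, "wy": 0, "wz": -0.52, "grip": 6}
    - {"dx": 43.8, "dy": -30.8, "dz": 0, "wx": 0, "wy": 0, "wz": -0.52, "grip": 6}
    - {"dx": 43.8, "dy": -30.8, "dz": 0, "wx": 0, "wy": 0, "wz": -0.52, "grip": 6}
    - {"dx": 43.8, "dy": -30.8, "dz": 0, "wx": 0, "wy": 0, "wz": -0.52, "grip": 6}
    - {"dx": 43.8, "dy": -30.8, "dz": 0, "wx": 0, "wy": 0, "wz": -0.52, "grip": 6}
    - {"dx": 43.8, "dy": -30.8, "dz": 0, "wx": 0, "wy": 0, "wz": -0.52, "grip": 6}

```text
clock: 18.05
eef_pos: [0.4601, 0.2342, 0.2431]
tool_rot: [0.707, 0.707, -0.0, -0.0]
ft_force: [1.4, -0.3, 0.3]
grip_width: 0.0601
grasp_force: 0.0
```

Request:
arm_command:
  increments:
    - {"dx": 43.8, "dy": -30.8, "dz": 0, "wx": 0, "wy": 0, "wz": 0, "grip": 6}

```text
clock: 18.15
eef_pos: [0.4329, 0.276, 0.2424]
tool_rot: [0.707, 0.707, 0.0, 0.0]
ft_force: [-0.1, -0.3, -0.6]
grip_width: 0.0595
grasp_force: 0.0
```

Run:
```python
from h import *
plan([.4585,.2675,.026],0); o=monitor.get_obs(); print(o['eef_pos'],o['joint_pos'].round(2))
```

```text
d [-0.85  2.55 21.64] w [ 0. -0. -0.]
[0.43288347 0.27597253 0.24243943] [ 0.57  0.26  0.06  1.37 -0.    2.14]
```

Request:
arm_command:
  increments:
    - {"dx": 0, "dy": 0, "dz": 0, "wx": 0, "wy": 0, "wz": 0, "grip": 6}
    - {"dx": 0, "dy": 0, "dz": 0, "wx": 0, "wy": 0, "wz": 0, "grip": 6}

```text
clock: 18.35
eef_pos: [0.4311, 0.2741, 0.2429]
tool_rot: [0.706, 0.708, -0.001, 0.0]
ft_force: [-0.0, -0.5, -0.6]
grip_width: 0.0603
grasp_force: 0.0
```

Run:
```python
from h import *
plan([.4585,.2675,.026],0); o=monitor.get_obs(); print(o['eef_pos'],o['joint_pos'].round(2))
```

```text
d [-0.65  2.76 21.69] w [-0.001  0.001  0.003]
[0.43114313 0.27413245 0.24291863] [ 0.57  0.26  0.06  1.37 -0.    2.13]
```

Request:
arm_command:
  increments:
    - {"dx": -0.6, "dy": 2.75, "dz": 2, "wx": 0, "wy": 0, "wz": 0, "grip": 6}
    - {"dx": -0.6, "dy": 2.75, "dz": 5, "wx": 0, "wy": 0, "wz": 0, "grip": 6}
    - {"dx": -0.6, "dy": 2.75, "dz": 8, "wx": 0, "wy": 0, "wz": 0, "grip": 6}
    - {"dx": -0.6, "dy": 2.75, "dz": 11, "wx": 0, "wy": 0, "wz": 0, "grip": 6}
    - {"dx": -0.6, "dy": 2.75, "dz": 14, "wx": 0, "wy": 0, "wz": 0, "grip": 6}
    - {"dx": -0.6, "dy": 2.75, "dz": 16, "wx": 0, "wy": 0, "wz": 0, "grip": 6}
    - {"dx": -0.6, "dy": 2.75, "dz": 16, "wx": 0, "wy": 0, "wz": 0, "grip": 6}

```text
clock: 19.05
eef_pos: [0.4579, 0.264, 0.0804]
tool_rot: [0.708, 0.706, -0.004, -0.001]
ft_force: [-0.4, -0.4, 0.0]
grip_width: 0.0603
grasp_force: 0.0
```

Run:
```python
from h import *
plan([.4585,.2675,.026],0)
a,_=snap('side','side5');b,_=snap('top','top5')
cv2.imwrite('pics/c5.png',np.hstack([cv2.resize(a[250:400,250:400,::-1],(400,400),interpolation=2),cv2.resize(b[170:290,120:240,::-1],(400,400),interpolation=2)]))
```

```text
d [0.37 0.09 5.44] w [-0.006  0.004 -0.003]
```

View pics/c5.png

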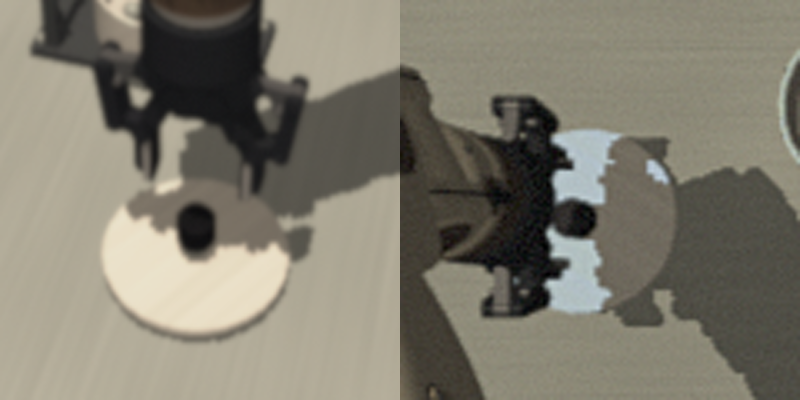

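The fingers straddle the knob: side crop fingertips at (150,170) and (250,185), knob at (197,228). I'll descend and grip.

Request:
arm_command:
  increments:
    - {"dx": 0.2, "dy": 0.1, "dz": 2, "wx": 0, "wy": 0, "wz": 0, "grip": 6}
    - {"dx": 0.2, "dy": 0.1, "dz": 4, "wx": 0, "wy": 0, "wz": 0, "grip": 6}
    - {"dx": 0.2, "dy": 0.1, "dz": 5, "wx": 0, "wy": 0, "wz": 0, "grip": 6}
    - {"dx": 0.2, "dy": 0.1, "dz": 5.4, "wx": 0, "wy": 0, "wz": 0, "grip": 6}
    - {"dx": 0.2, "dy": 0.1, "dz": 5.4, "wx": 0, "wy": 0, "wz": 0, "grip": 5}
    - {"dx": 0.2, "dy": 0.1, "dz": 5.4, "wx": 0, "wy": 0, "wz": 0, "grip": 3.4}
    - {"dx": 0.2, "dy": 0.1, "dz": 5.4, "wx": 0, "wy": 0, "wz": 0, "grip": 2.5}
    - {"dx": 0.2, "dy": 0.1, "dz": 5.4, "wx": 0, "wy": 0, "wz": 0, "grip": 2}
    - {"dx": 0.2, "dy": 0.1, "dz": 5.4, "wx": 0, "wy": 0, "wz": 0, "grip": 2}
    - {"dx": 0.2, "dy": 0.1, "dz": 5.4, "wx": 0, "wy": 0, "wz": 0, "grip": 2}

```text
clock: 20.15
eef_pos: [0.4613, 0.2698, 0.0312]
tool_rot: [0.707, 0.707, 0.001, 0.0]
ft_force: [-1.7, 0.0, 5.5]
grip_width: 0.0258
grasp_force: 58.9
```

Request:
arm_command:
  increments:
    - {"dx": 0, "dy": 0, "dz": 0, "wx": 0, "wy": 0, "wz": 0, "grip": 2}
    - {"dx": 0, "dy": 0, "dz": 0, "wx": 0, "wy": 0, "wz": 0, "grip": 2}

```text
clock: 20.35
eef_pos: [0.4613, 0.2697, 0.0312]
tool_rot: [0.707, 0.707, 0.001, 0.0]
ft_force: [-1.3, -1.6, 4.9]
grip_width: 0.0261
grasp_force: 58.9
```

Request:
arm_command:
  increments:
    - {"dx": 0, "dy": 0, "dz": -1, "wx": 0, "wy": 0, "wz": 0, "grip": 2}
    - {"dx": 0, "dy": 0, "dz": -2.5, "wx": 0, "wy": 0, "wz": 0, "grip": 2}
    - {"dx": 0, "dy": 0, "dz": -4.5, "wx": 0, "wy": 0, "wz": 0, "grip": 2}
    - {"dx": 0, "dy": 0, "dz": -7, "wx": 0, "wy": 0, "wz": 0, "grip": 2}
    - {"dx": 0, "dy": 0, "dz": -9.5, "wx": 0, "wy": 0, "wz": 0, "grip": 2}
    - {"dx": 0, "dy": 0, "dz": -11.5, "wx": 0, "wy": 0, "wz": 0, "grip": 2}
    - {"dx": 0, "dy": 0, "dz": -12, "wx": 0, "wy": 0, "wz": 0, "grip": 2}
    - {"dx": 0, "dy": 0, "dz": -12, "wx": 0, "wy": 0, "wz": 0, "grip": 2}
    - {"dx": 0, "dy": 0, "dz": -12, "wx": 0, "wy": 0, "wz": 0, "grip": 2}

```text
clock: 21.25
eef_pos: [0.46, 0.2689, 0.1487]
tool_rot: [0.707, 0.707, -0.001, -0.0]
ft_force: [-0.0, -0.5, -2.8]
grip_width: 0.026
grasp_force: 59.4
```

```bash
cat > lid.py <<'E'
from fit import *
import sys
# fit the lid's disc plane around the TCP, from both cameras
o=monitor.get_obs(); t=o['eef_pos']; zd=float(sys.argv[1]); lim=.015
for n in('side','top'):
    p,d=snap(n,sys.argv[2]+n); C=cloud(n,d)
    r=np.hypot(C[...,0]-t[0],C[...,1]-t[1]); m=(d>0)&(r<.075)&(r>.03)&(abs(C[...,2]-zd)<lim)&(p.min(-1)>90)
    P=C[m]; A=np.c_[P[:,:2]-t[:2],np.ones(len(P))]; k=least_squares(lambda k:A@k-P[:,2],[0,0,zd],loss='soft_l1',f_scale=.002).x
    print(n,len(P),'tilt deg',np.degrees(k[:2]).round(1),'disc z',k[2].round(4),'bbox',P.min(0).round(3),P.max(0).round(3))
plan([.534,.056,t[2]],-1.5,'over pot'); print(t,o['ft_force'].round(1),o['grip_width'])
E
python3 lid.py .136 l1
```

```text
side 2240 tilt deg [-0.1 -0.3] disc z 0.133 bbox [0.394 0.2   0.124] [0.525 0.334 0.137]
top 1201 tilt deg [-0.1 -0.5] disc z 0.1322 bbox [0.394 0.202 0.125] [0.524 0.289 0.139]
over pot d [-21.27   7.42  -0.03] w [-0.003  0.002  0.026]
[0.46000089 0.26886108 0.14869421] [-0.  -0.5 -2.8] 0.02604403309108267
```

Request:
arm_command:
  increments:
    - {"dx": -1.5, "dy": 0.5, "dz": 0, "wx": 0, "wy": 0, "wz": 0.02, "grip": 2}
    - {"dx": -4, "dy": 1.4, "dz": 0, "wx": 0, "wy": 0, "wz": 0.02, "grip": 2}
    - {"dx": -7, "dy": 2.5, "dz": 0, "wx": 0, "wy": 0, "wz": 0.026, "grip": 2}
    - {"dx": -10, "dy": 3.5, "dz": 0, "wx": 0, "wy": 0, "wz": 0.026, "grip": 2}
    - {"dx": -13, "dy": 4.6, "dz": 0, "wx": 0, "wy": 0, "wz": 0.026, "grip": 2}
    - {"dx": -16, "dy": 5.6, "dz": 0, "wx": 0, "wy": 0, "wz": 0.026, "grip": 2}
    - {"dx": -18.7, "dy": 6.6, "dz": 0, "wx": 0, "wy": 0, "wz": 0.026, "grip": 2}
    - {"dx": -20.5, "dy": 7.2, "dz": 0, "wx": 0, "wy": 0, "wz": 0.026, "grip": 2}
    - {"dx": -21.1, "dy": 7.4, "dz": 0, "wx": 0, "wy": 0, "wz": 0.026, "grip": 2}
    - {"dx": -21.1, "dy": 7.4, "dz": 0, "wx": 0, "wy": 0, "wz": 0.026, "grip": 2}

```text
clock: 22.35
eef_pos: [0.5345, 0.0572, 0.1492]
tool_rot: [0.717, 0.697, -0.0, -0.0]
ft_force: [-0.5, -0.2, -3.2]
grip_width: 0.0262
grasp_force: 59.4
```

Request:
arm_command:
  increments:
    - {"dx": 0, "dy": 0, "dz": 1, "wx": 0, "wy": 0, "wz": 0, "grip": 2}
    - {"dx": 0, "dy": 0, "dz": 2, "wx": 0, "wy": 0, "wz": 0, "grip": 2}
    - {"dx": 0, "dy": 0, "dz": 2.8, "wx": 0, "wy": 0, "wz": 0, "grip": 2}
    - {"dx": 0, "dy": 0, "dz": 3.2, "wx": 0, "wy": 0, "wz": 0, "grip": 2}
    - {"dx": 0, "dy": 0, "dz": 3.2, "wx": 0, "wy": 0, "wz": 0, "grip": 2}
    - {"dx": 0, "dy": 0, "dz": 3.2, "wx": 0, "wy": 0, "wz": 0, "grip": 2}

```text
clock: 22.95
eef_pos: [0.5348, 0.0586, 0.1178]
tool_rot: [0.716, 0.698, -0.0, -0.0]
ft_force: [0.8, 0.0, -2.3]
grip_width: 0.0255
grasp_force: 59.4
```

```bash
python3 lid.py .099 l2; python3 -c "
from h import *
a=cv2.imread('pics/l2side.png');b=cv2.imread('pics/l2top.png')
cv2.imwrite('pics/c6.png',np.hstack([cv2.resize(a[190:310,240:360],(400,400),interpolation=2),cv2.resize(b[150:250,210:310],(400,400),interpolation=2)]))"
```

```text
side 1315 tilt deg [ 0.  -0.3] disc z 0.1018 bbox [ 0.469 -0.004  0.095] [0.6   0.124 0.106]
top 513 tilt deg [-0.4 -0.4] disc z 0.1021 bbox [ 0.472 -0.01   0.096] [0.6   0.05  0.108]
over pot d [-0.25 -0.11  0.04] w [ 0.001 -0.     0.   ]
[0.53477268 0.05855775 0.11779439] [ 0.8  0.  -2.3] 0.02552681810693262
```

View pics/c6.png

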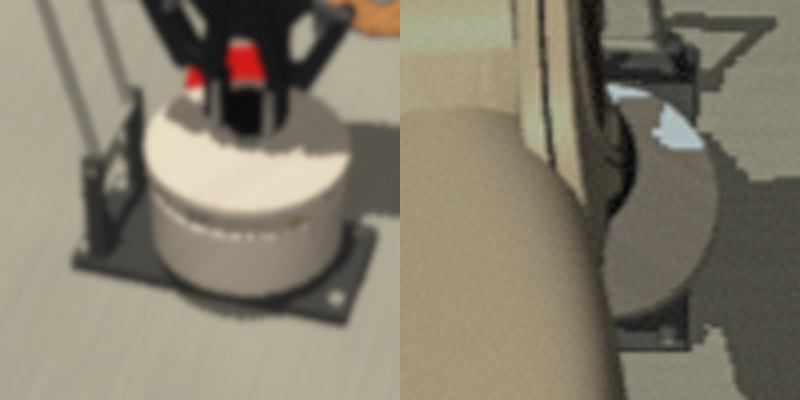

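The lid is level and centred just above the rim, about 2 mm too far in y. I'll lower it with that correction.

Request:
arm_command:
  increments:
    - {"dx": -0.2, "dy": -0.05, "dz": 0.3, "wx": 0, "wy": 0, "wz": 0, "grip": 2}
    - {"dx": -0.2, "dy": -0.05, "dz": 0.6, "wx": 0, "wy": 0, "wz": 0, "grip": 2}
    - {"dx": -0.2, "dy": -0.05, "dz": 0.9, "wx": 0, "wy": 0, "wz": 0, "grip": 2}
    - {"dx": -0.2, "dy": -0.05, "dz": 1.2, "wx": 0, "wy": 0, "wz": 0, "grip": 2}
    - {"dx": -0.2, "dy": -0.05, "dz": 1.5, "wx": 0, "wy": 0, "wz": 0, "grip": 2}
    - {"dx": -0.2, "dy": -0.05, "dz": 1.7, "wx": 0, "wy": 0, "wz": 0, "grip": 2}
    - {"dx": -0.2, "dy": -0.05, "dz": 1.85, "wx": 0, "wy": 0, "wz": 0, "grip": 2}
    - {"dx": -0.2, "dy": -0.05, "dz": 1.9, "wx": 0, "wy": 0, "wz": 0, "grip": 2}
    - {"dx": -0.2, "dy": -0.05, "dz": 1.9, "wx": 0, "wy": 0, "wz": 0, "grip": 2}
    - {"dx": -0.2, "dy": -0.05, "dz": 1.9, "wx": 0, "wy": 0, "wz": 0, "grip": 2}

```text
clock: 24.05
eef_pos: [0.5341, 0.0563, 0.0993]
tool_rot: [0.716, 0.698, 0.0, 0.0]
ft_force: [-3.0, -0.7, 3.9]
grip_width: 0.0259
grasp_force: 60.0
```

```bash
python3 lid.py .084 l3
```

```text
side 1442 tilt deg [ 0.2 -1.2] disc z 0.0833 bbox [ 0.468 -0.003  0.069] [0.599 0.122 0.088]
top 531 tilt deg [-0.   0.3] disc z 0.0838 bbox [ 0.471 -0.011  0.076] [0.598 0.047 0.089]
over pot d [-0.03 -0.01 -0.  ] w [ 0. -0.  0.]
[0.5340732  0.05627837 0.09925706] [-3.  -0.7  3.9] 0.02588727312038256
```

Request:
arm_command:
  increments:
    - {"dx": 0, "dy": 0, "dz": -0.1, "wx": 0, "wy": 0, "wz": 0, "grip": 3}
    - {"dx": 0, "dy": 0, "dz": -0.1, "wx": 0, "wy": 0, "wz": 0, "grip": 4}
    - {"dx": 0, "dy": 0, "dz": -0.1, "wx": 0, "wy": 0, "wz": 0, "grip": 5}
    - {"dx": 0, "dy": 0, "dz": -0.1, "wx": 0, "wy": 0, "wz": 0, "grip": 5}
    - {"dx": 0, "dy": 0, "dz": -2, "wx": 0, "wy": 0, "wz": 0, "grip": 5}
    - {"dx": 0, "dy": 0, "dz": -5, "wx": 0, "wy": 0, "wz": 0, "grip": 5}
    - {"dx": 0, "dy": 0, "dz": -10, "wx": 0, "wy": 0, "wz": 0, "grip": 5}
    - {"dx": 0, "dy": 0, "dz": -15, "wx": 0, "wy": 0, "wz": 0, "grip": 5}
    - {"dx": 0, "dy": 0, "dz": -20, "wx": 0, "wy": 0, "wz": 0, "grip": 5}
    - {"dx": 0, "dy": 0, "dz": -24, "wx": 0, "wy": 0, "wz": 0, "grip": 5}

```text
clock: 25.15
eef_pos: [0.5345, 0.0563, 0.3422]
tool_rot: [0.716, 0.698, 0.001, 0.001]
ft_force: [1.5, 0.6, 0.4]
grip_width: 0.0499
grasp_force: 0.0
```

Request:
arm_command:
  increments:
    - {"dx": 0, "dy": 0, "dz": 0, "wx": 0, "wy": 0, "wz": 0, "grip": 4}
    - {"dx": 0, "dy": 0, "dz": 0, "wx": 0, "wy": 0, "wz": 0, "grip": 4}

```text
clock: 25.35
eef_pos: [0.5349, 0.0564, 0.3398]
tool_rot: [0.716, 0.698, 0.001, 0.001]
ft_force: [0.5, -1.4, -1.1]
grip_width: 0.04
grasp_force: 0.0
```

Run:
```python
from fit import *
plan([.671,.054,.345],-1.5)
p,d=snap('side','side6');C=cloud('side',d)
m=(np.hypot(C[...,0]-.534,C[...,1]-.056)<.075)&(C[...,2]>.078)&(C[...,2]<.095); P=C[m]
A=np.c_[P[:,:2]-[.534,.056],np.ones(len(P))]; print(len(P),least_squares(lambda k:A@k-P[:,2],[0,0,.08],loss='soft_l1',f_scale=.001).x,(P.min(0)+P.max(0))/2)
```

```text
d [ 0.12 13.62 -0.48] w [ 0.003 -0.     0.   ]
1821 [-0.00042705 -0.00239152  0.08345921] [0.53364118 0.05376213 0.08558566]
```

Request:
arm_command:
  increments:
    - {"dx": 0, "dy": 3, "dz": -0.3, "wx": 0, "wy": 0, "wz": 0, "grip": 4}
    - {"dx": 0, "dy": 6, "dz": -0.3, "wx": 0, "wy": 0, "wz": 0, "grip": 4}
    - {"dx": 0, "dy": 9, "dz": -0.3, "wx": 0, "wy": 0, "wz": 0, "grip": 4}
    - {"dx": 0, "dy": 12, "dz": -0.3, "wx": 0, "wy": 0, "wz": 0, "grip": 4}
    - {"dx": 0, "dy": 13.6, "dz": -0.3, "wx": 0, "wy": 0, "wz": 0, "grip": 4}
    - {"dx": 0, "dy": 13.6, "dz": -0.3, "wx": 0, "wy": 0, "wz": 0, "grip": 4}
    - {"dx": 0, "dy": 13.6, "dz": -0.3, "wx": 0, "wy": 0, "wz": 0, "grip": 4}

```text
clock: 26.1
eef_pos: [0.6697, 0.0527, 0.3391]
tool_rot: [0.716, 0.698, -0.002, -0.002]
ft_force: [0.1, 0.0, 0.4]
grip_width: 0.04
grasp_force: 0.0
```

Run:
```python
from fit import *
plan([.671,.054,.263],-1.5); o=monitor.get_obs(); print(o['eef_pos'],o['joint_pos'].round(2))
p,d=snap('side','side7')
cv2.imwrite('pics/c7.png',cv2.resize(p[90:290,200:360,::-1],(480,600),interpolation=2))
```

```text
d [0.13 0.17 7.61] w [-0.005  0.     0.   ]
[0.6696585  0.05274388 0.33910186] [0.08 0.65 0.91 1.84 0.   1.68]
```

View pics/c7.png

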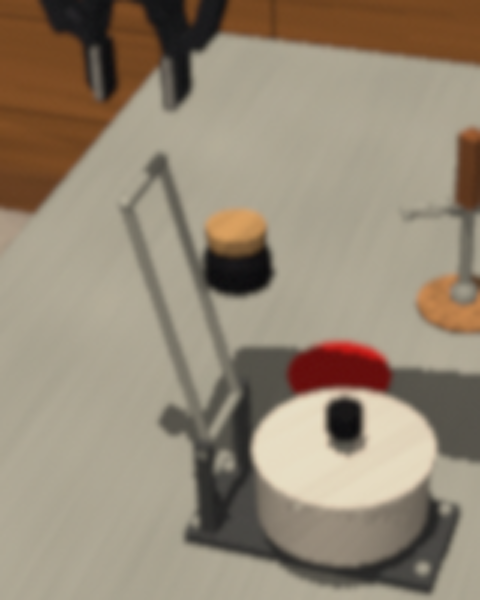

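The lid is seated, the stirrer stands on the cork, and the fingers are over the crossbar at crop (143,182). I'll descend and grip it.

Request:
arm_command:
  increments:
    - {"dx": 0.1, "dy": 0.15, "dz": 2, "wx": 0, "wy": 0, "wz": 0, "grip": 4}
    - {"dx": 0.1, "dy": 0.15, "dz": 4, "wx": 0, "wy": 0, "wz": 0, "grip": 4}
    - {"dx": 0.1, "dy": 0.15, "dz": 6, "wx": 0, "wy": 0, "wz": 0, "grip": 4}
    - {"dx": 0.1, "dy": 0.15, "dz": 7.2, "wx": 0, "wy": 0, "wz": 0, "grip": 4}
    - {"dx": 0.1, "dy": 0.15, "dz": 7.5, "wx": 0, "wy": 0, "wz": 0, "grip": 4}
    - {"dx": 0.1, "dy": 0.15, "dz": 7.5, "wx": 0, "wy": 0, "wz": 0, "grip": 4}

```text
clock: 26.75
eef_pos: [0.6707, 0.0538, 0.2673]
tool_rot: [0.716, 0.698, -0.0, -0.0]
ft_force: [0.3, 0.4, 1.3]
grip_width: 0.0397
grasp_force: 0.0
```

Request:
arm_command:
  increments:
    - {"dx": 0, "dy": 0, "dz": 0, "wx": 0, "wy": 0, "wz": 0, "grip": 2.5}
    - {"dx": 0, "dy": 0, "dz": 0, "wx": 0, "wy": 0, "wz": 0, "grip": 1.6}
    - {"dx": 0, "dy": 0, "dz": 0, "wx": 0, "wy": 0, "wz": 0, "grip": 1}
    - {"dx": 0, "dy": 0, "dz": 0, "wx": 0, "wy": 0, "wz": 0, "grip": 0.6}
    - {"dx": 0, "dy": 0, "dz": 0, "wx": 0, "wy": 0, "wz": 0, "grip": 0.6}
    - {"dx": 0, "dy": 0, "dz": 0, "wx": 0, "wy": 0, "wz": 0, "grip": 0.6}

```text
clock: 27.35
eef_pos: [0.6724, 0.0537, 0.2681]
tool_rot: [0.716, 0.698, 0.001, 0.001]
ft_force: [2.0, 0.4, 6.2]
grip_width: 0.0072
grasp_force: 58.8
```

Run:
```python
from fit import *
o=monitor.get_obs(); t=o['eef_pos']; print(t,o['ft_force'],o['grip_width'])
b=np.array([.534,.056]); a=np.radians(-1.5); h=b+.092*np.array([np.cos(a),np.sin(a)])
q0=np.arctan2(t[2]+.019-.089,-(t[0]-h[0])); print('hinge',h,'q0',q0,'r',np.hypot(t[2]+.019-.089,t[0]-h[0]))
for q in np.linspace(q0,0,31)[1:]:
    print((19.7*(np.cos(q0)-np.cos(q))).round(2),(19.7*(np.sin(q0)-np.sin(q))).round(2),end=' | ')
```

```text
[0.67242071 0.05374968 0.26805109] [1.99634378 0.37662274 6.1925868 ] 0.007185257357304844
hinge [0.62596847 0.05359172] q0 1.8011786819551325 r 0.20342577200715437
-1.16 -0.24 | -2.33 -0.4 | -3.51 -0.5 | -4.69 -0.52 | -5.87 -0.47 | -7.05 -0.35 | -8.22 -0.17 | -9.37 0.09 | -10.51 0.42 | -11.62 0.81 | -12.71 1.27 | -13.77 1.8 | -14.8 2.39 | -15.79 3.03 | -16.74 3.74 | -17.64 4.5 | -18.5 5.32 | -19.3 6.18 | -20.06 7.09 | -20.75 8.05 | -21.39 9.05 | -21.97 10.08 | -22.48 11.14 | -22.93 12.24 | -23.32 13.35 | -23.63 14.49 | -23.88 15.65 | -24.06 16.82 | -24.16 18.0 | -24.2 19.18 |
```

Request:
arm_command:
  increments:
    - {"dx": 0, "dy": -1.16, "dz": -0.24, "wx": 0, "wy": 0, "wz": 0, "grip": 0.6}
    - {"dx": 0, "dy": -2.33, "dz": -0.4, "wx": 0, "wy": 0, "wz": 0, "grip": 0.6}
    - {"dx": 0, "dy": -3.51, "dz": -0.5, "wx": 0, "wy": 0, "wz": 0, "grip": 0.6}
    - {"dx": 0, "dy": -4.69, "dz": -0.52, "wx": 0, "wy": 0, "wz": 0, "grip": 0.6}
    - {"dx": 0, "dy": -5.87, "dz": -0.47, "wx": 0, "wy": 0, "wz": 0, "grip": 0.6}
    - {"dx": 0, "dy": -7.05, "dz": -0.35, "wx": 0, "wy": 0, "wz": 0, "grip": 0.6}
    - {"dx": 0, "dy": -8.22, "dz": -0.17, "wx": 0, "wy": 0, "wz": 0, "grip": 0.6}
    - {"dx": 0, "dy": -9.37, "dz": 0.09, "wx": 0, "wy": 0, "wz": 0, "grip": 0.6}
    - {"dx": 0, "dy": -10.51, "dz": 0.42, "wx": 0, "wy": 0, "wz": 0, "grip": 0.6}
    - {"dx": 0, "dy": -11.62, "dz": 0.81, "wx": 0, "wy": 0, "wz": 0, "grip": 0.6}

```text
clock: 28.35
eef_pos: [0.5557, 0.0566, 0.2595]
tool_rot: [0.716, 0.698, 0.001, 0.001]
ft_force: [0.1, -1.5, 2.9]
grip_width: 0.0075
grasp_force: 61.4
```

Request:
arm_command:
  increments:
    - {"dx": 0, "dy": -1.09, "dz": 0.46, "wx": 0, "wy": 0, "wz": 0, "grip": 0.6}
    - {"dx": 0, "dy": -2.15, "dz": 0.99, "wx": 0, "wy": 0, "wz": 0, "grip": 0.6}
    - {"dx": 0, "dy": -3.18, "dz": 1.58, "wx": 0, "wy": 0, "wz": 0, "grip": 0.6}
    - {"dx": 0, "dy": -4.17, "dz": 2.22, "wx": 0, "wy": 0, "wz": 0, "grip": 0.6}
    - {"dx": 0, "dy": -5.12, "dz": 2.93, "wx": 0, "wy": 0, "wz": 0, "grip": 0.6}
    - {"dx": 0, "dy": -6.02, "dz": 3.69, "wx": 0, "wy": 0, "wz": 0, "grip": 0.6}
    - {"dx": 0, "dy": -6.88, "dz": 4.51, "wx": 0, "wy": 0, "wz": 0, "grip": 0.6}
    - {"dx": 0, "dy": -7.68, "dz": 5.37, "wx": 0, "wy": 0, "wz": 0, "grip": 0.6}
    - {"dx": 0, "dy": -8.44, "dz": 6.28, "wx": 0, "wy": 0, "wz": 0, "grip": 0.6}
    - {"dx": 0, "dy": -9.13, "dz": 7.24, "wx": 0, "wy": 0, "wz": 0, "grip": 0.6}

```text
clock: 29.35
eef_pos: [0.4641, 0.059, 0.1861]
tool_rot: [0.716, 0.698, 0.0, 0.0]
ft_force: [1.8, -0.4, 0.5]
grip_width: 0.0079
grasp_force: 62.1
```

Request:
arm_command:
  increments:
    - {"dx": 0, "dy": -0.64, "dz": 1, "wx": 0, "wy": 0, "wz": 0, "grip": 0.6}
    - {"dx": 0, "dy": -1.22, "dz": 2.03, "wx": 0, "wy": 0, "wz": 0, "grip": 0.6}
    - {"dx": 0, "dy": -1.73, "dz": 3.09, "wx": 0, "wy": 0, "wz": 0, "grip": 0.6}
    - {"dx": 0, "dy": -2.18, "dz": 4.19, "wx": 0, "wy": 0, "wz": 0, "grip": 0.6}
    - {"dx": 0, "dy": -2.57, "dz": 5.3, "wx": 0, "wy": 0, "wz": 0, "grip": 0.6}
    - {"dx": 0, "dy": -2.88, "dz": 6.44, "wx": 0, "wy": 0, "wz": 0, "grip": 0.6}
    - {"dx": 0, "dy": -3.13, "dz": 7.6, "wx": 0, "wy": 0, "wz": 0, "grip": 0.6}
    - {"dx": 0, "dy": -3.31, "dz": 8.77, "wx": 0, "wy": 0, "wz": 0, "grip": 0.6}
    - {"dx": 0, "dy": -3.41, "dz": 9.6, "wx": 0, "wy": 0, "wz": 0, "grip": 0.6}
    - {"dx": 0, "dy": -3.43, "dz": 10.4, "wx": 0, "wy": 0, "wz": 0, "grip": 0.6}

```text
clock: 30.35
eef_pos: [0.4299, 0.0599, 0.0818]
tool_rot: [0.716, 0.698, -0.0, 0.0]
ft_force: [0.5, -1.1, 1.0]
grip_width: 0.0076
grasp_force: 59.8
```

Request:
arm_command:
  increments:
    - {"dx": 0, "dy": 0, "dz": 0.3, "wx": 0, "wy": 0, "wz": 0, "grip": 0.6}
    - {"dx": 0, "dy": 0, "dz": 0.5, "wx": 0, "wy": 0, "wz": 0, "grip": 0.6}
    - {"dx": 0, "dy": 0, "dz": 0.7, "wx": 0, "wy": 0, "wz": 0, "grip": 0.6}
    - {"dx": 0, "dy": 0, "dz": 0.8, "wx": 0, "wy": 0, "wz": 0, "grip": 0.6}
    - {"dx": 0, "dy": 0, "dz": 0.8, "wx": 0, "wy": 0, "wz": 0, "grip": 0.6}

```text
clock: 30.85
eef_pos: [0.4299, 0.0599, 0.0764]
tool_rot: [0.716, 0.698, 0.0, 0.0]
ft_force: [-4.6, -1.2, 17.7]
grip_width: 0.0073
grasp_force: 61.6
```

Request:
arm_command:
  increments:
    - {"dx": 0, "dy": 0, "dz": 0, "wx": 0, "wy": 0, "wz": 0, "grip": 2}
    - {"dx": 0, "dy": 0, "dz": 0, "wx": 0, "wy": 0, "wz": 0, "grip": 3.5}
    - {"dx": 0, "dy": 0, "dz": 0, "wx": 0, "wy": 0, "wz": 0, "grip": 4}
    - {"dx": 0, "dy": 0, "dz": 0, "wx": 0, "wy": 0, "wz": 0, "grip": 4}
    - {"dx": 0, "dy": 0, "dz": -2, "wx": 0, "wy": 0, "wz": 0, "grip": 4}
    - {"dx": 0, "dy": 0, "dz": -5, "wx": 0, "wy": 0, "wz": 0, "grip": 4}
    - {"dx": 0, "dy": -2, "dz": -9, "wx": 0, "wy": 0, "wz": 0, "grip": 4}
    - {"dx": 0, "dy": -6, "dz": -13, "wx": 0, "wy": 0, "wz": 0, "grip": 4}
    - {"dx": 0, "dy": -10, "dz": -16, "wx": 0, "wy": 0, "wz": 0, "grip": 4}
    - {"dx": 0, "dy": -10, "dz": -16, "wx": 0, "wy": 0, "wz": 0, "grip": 4}

```text
clock: 31.85
eef_pos: [0.3283, 0.0628, 0.2374]
tool_rot: [0.716, 0.698, 0.002, 0.001]
ft_force: [1.0, 0.2, -0.1]
grip_width: 0.0401
grasp_force: 0.0
```

Run:
```python
from fit import *
p,d=snap('side','side8');C=cloud('side',d)
m=(abs(C[...,0]-.429)<.010)&(abs(C[...,1]-.059)<.025)&(C[...,2]>.04)&(C[...,2]<.15); P=C[m]; print('bar',len(P),P.mean(0),P[:,2].max())
m=(abs(C[...,0]-.452)<.009)&(abs(C[...,1]-.059)<.045)&(C[...,2]>.04)&(C[...,2]<.15); P=C[m]; print('arms',len(P),P.mean(0) if len(P) else 0)
cv2.imwrite('pics/c8.png',cv2.resize(p[120:320,230:410,::-1],(540,600),interpolation=2))
print(monitor.get_obs()['eef_pos'])
```

```text
bar 73 [0.4292019  0.05806907 0.09256992] 0.09572562721527349
arms 68 [0.45215432 0.06094447 0.09087112]
[0.32922471 0.06284573 0.23657309]
```

View pics/c8.png

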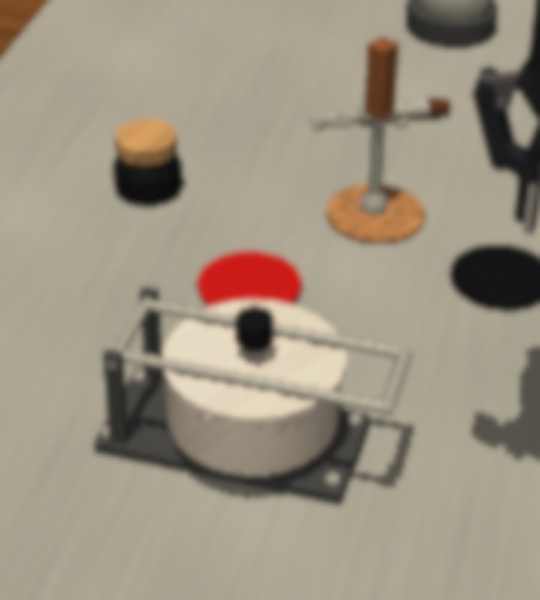

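The crossbar's surface reads about 93 mm, which matches a centre at 89 mm, so the clamp is fully down on both sides of the knob. The stirrer is upright on the cork and the arm is clear.

```bash
python3 -c "
from workcell import job
print(job.job_done())"
```

```text
the job is handed in; nothing more can be done
None
```

The job is handed in at about 32 s: I stirred the load about 4½ turns with none lost, stood the stirrer back upright on its cork mat, seated the lid flat, and swung the clamp fully down; no verdict was returned.

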